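Couple suction handpieces to the bench dryer and start it

TASK

The washed suction handpieces must be blown dry. First swing the dryer's carry handle down in front until it clicks into its end stop, as a rest; then couple every handpiece that is there, each to a coupler of its own: pull the sleeve back until it stays, push the plug fully home so that the sleeve springs forward over it. When all handpieces are locked in and every sleeve, also of a spare coupler, is forward, press the start button fully; leave the otoscope and the forceps where they are.

Things in the scene. Friction and masses are not known exactly. Their poses are not given: they have to be found in the camera images.
- dryer: white bench dryer for hollow instruments, fixed: box 186 mm wide, 95 deep, 74 high. Origin: on the table under the middle of its front face; +x into the box, +y to the left seen from the front. Three like quick couplers stand out 50 mm from the front, axes level, 55 mm above the table, 64 mm apart: a 33 mm deep, 18.2 mm wide bore, a sprung sleeve round it, and a 30 mm fixed nut by the box
- port_1 (a point): mouth centre of the left coupler (seen from the front), on its axis, 50 mm in front of the front face. A plug goes in along the dryer's +x until its shoulder meets this plane. Jaws 13 mm inside let no plug pass while the sleeve is forward
- sleeve_1 (a joint): sleeve of the left coupler, m: 0 forward (at start), 0.010 back towards the box. Knurled ring, 32 mm across, 22 long. Pulling it back takes 7 N; past 0.0075 it clicks and stays at 0.010, jaws open. A plug pushed home (about 7 N on the last 4 mm) trips it: it springs to 0 and locks the plug with up to 2 mm of play. Tripped with no plug in, it must be pulled back again
- grip_1 (a point): middle of the left coupler's knurled sleeve, on its axis; moves with it (12 mm behind the mouth plane when forward)
- port_2 (a point): mouth centre of the middle coupler (seen from the front), on its axis, 50 mm in front of the front face. A plug goes in along the dryer's +x until its shoulder meets this plane. Jaws 13 mm inside let no plug pass while the sleeve is forward
- sleeve_2 (a joint): sleeve of the middle coupler, m: 0 forward (at start), 0.010 back towards the box. Knurled ring, 32 mm across, 22 long. Pulling it back takes 7 N; past 0.0075 it clicks and stays at 0.010, jaws open. A plug pushed home (about 7 N on the last 4 mm) trips it: it springs to 0 and locks the plug with up to 2 mm of play. Tripped with no plug in, it must be pulled back again
- grip_2 (a point): middle of the middle coupler's knurled sleeve, on its axis; moves with it (12 mm behind the mouth plane when forward)
- port_3 (a point): mouth centre of the right coupler (seen from the front), on its axis, 50 mm in front of the front face. A plug goes in along the dryer's +x until its shoulder meets this plane. Jaws 13 mm inside let no plug pass while the sleeve is forward
- sleeve_3 (a joint): sleeve of the right coupler, m: 0 forward (at start), 0.010 back towards the box. Knurled ring, 32 mm across, 22 long. Pulling it back takes 7 N; past 0.0075 it clicks and stays at 0.010, jaws open. A plug pushed home (about 7 N on the last 4 mm) trips it: it springs to 0 and locks the plug with up to 2 mm of play. Tripped with no plug in, it must be pulled back again
- grip_3 (a point): middle of the right coupler's knurled sleeve, on its axis; moves with it (12 mm behind the mouth plane when forward)
- carry_handle (a joint): carry handle, rad: 0 stands up, leaning 10 degrees back; grows as it swings forward and down (rotation about the dryer's -y). Hinge line along y, 6 mm behind the front face, 30 mm up. Sprung notches hold it at 0.16, 0.68, 1.21 (4 N at the bar to get over each); past 1.46 it snaps to its end stop at 1.684, the bar 36 mm up, 2 mm under the coupled handpieces as their rest
- handle_bar (a point): middle of the handle's cross bar, on the bar's axis: round steel, 12 mm thick, 198 mm long, along the dryer's y, 98.5 mm from the hinge line; at the end stop it is 92 mm in front of the front face
- start (a joint): start button of the dryer, m: 0 = up, 0.005 = fully pressed; sprung (about 5 N), comes up by itself
- start_top (a point): top centre of the start button: grey cap 20 mm across in a black ring 36 mm across, on top of the box, 22 mm behind the front face in the middle of its width, about 94 mm above the table; pressed straight down
- handpiece_1: short hollow metal suction handpiece, 70 g, 90 mm long, lying on the table (may be absent). Origin: middle of its square grip, on its axis; +x to the plug. Grip 48 mm long, 22 x 22 mm (axis 11 mm above the table); spout behind 14 mm long, 11 mm thick; grooved plug in front (x 24 to 52 mm), 16 mm thick. All are alike and fit any coupler
- shoulder_1 (a point): centre of the front end of the square grip, where the plug begins: the shoulder that meets the coupler's mouth plane
- handpiece_2: short hollow metal suction handpiece, 70 g, 90 mm long, lying on the table (may be absent). Origin: middle of its square grip, on its axis; +x to the plug. Grip 48 mm long, 22 x 22 mm (axis 11 mm above the table); spout behind 14 mm long, 11 mm thick; grooved plug in front (x 24 to 52 mm), 16 mm thick. All are alike and fit any coupler
- shoulder_2 (a point): centre of the front end of the square grip, where the plug begins: the shoulder that meets the coupler's mouth plane
- handpiece_3: short hollow metal suction handpiece, 70 g, 90 mm long, lying on the table (may be absent). Origin: middle of its square grip, on its axis; +x to the plug. Grip 48 mm long, 22 x 22 mm (axis 11 mm above the table); spout behind 14 mm long, 11 mm thick; grooved plug in front (x 24 to 52 mm), 16 mm thick. All are alike and fit any coupler
- shoulder_3 (a point): centre of the front end of the square grip, where the plug begins: the shoulder that meets the coupler's mouth plane
- otoscope: otoscope 203 mm long, 54 mm high, lying behind the audiometer; a bystander, origin under its middle
- forceps: steel dressing forceps, 150 x 14 x 5 mm, lying at the front right; a bystander, origin under their middle
Not all that is in view belongs to the job. Leave any brown look-alike of the handpiece_2 alone.

How it is judged (in metres and radians):
On the way, in this order (a step that is already met when the one before it is completed fails the run):
1. the carry handle is swung down in front and has clicked into its end stop (value of joint carry_handle above 1.61 rad), for 0.2 s.
2. every handpiece is fully home in a coupler and every sleeve is forward (value of joint carry_handle above 1.61 rad and ((distance between shoulder_1 and port_1 below 0.005 m and angle between the x axis of handpiece_1 and the x axis of dryer, either way round below 0.15 rad) or (distance between shoulder_1 and port_2 below 0.005 m and angle between the x axis of handpiece_1 and the x axis of dryer, either way round below 0.15 rad) or (distance between shoulder_1 and port_3 below 0.005 m and angle between the x axis of handpiece_1 and the x axis of dryer, either way round below 0.15 rad)) and ((distance between shoulder_2 and port_1 below 0.005 m and angle between the x axis of handpiece_2 and the x axis of dryer, either way round below 0.15 rad) or (distance between shoulder_2 and port_2 below 0.005 m and angle between the x axis of handpiece_2 and the x axis of dryer, either way round below 0.15 rad) or (distance between shoulder_2 and port_3 below 0.005 m and angle between the x axis of handpiece_2 and the x axis of dryer, either way round below 0.15 rad)) and ((distance between shoulder_3 and port_1 below 0.005 m and angle between the x axis of handpiece_3 and the x axis of dryer, either way round below 0.15 rad) or (distance between shoulder_3 and port_2 below 0.005 m and angle between the x axis of handpiece_3 and the x axis of dryer, either way round below 0.15 rad) or (distance between shoulder_3 and port_3 below 0.005 m and angle between the x axis of handpiece_3 and the x axis of dryer, either way round below 0.15 rad)) and value of joint each of sleeve_1, sleeve_2, sleeve_3 below 0.002 m), for 0.3 s.
3. the start button is pressed fully (value of joint start above 0.004 m and ((distance between shoulder_1 and port_1 below 0.005 m and angle between the x axis of handpiece_1 and the x axis of dryer, either way round below 0.15 rad) or (distance between shoulder_1 and port_2 below 0.005 m and angle between the x axis of handpiece_1 and the x axis of dryer, either way round below 0.15 rad) or (distance between shoulder_1 and port_3 below 0.005 m and angle between the x axis of handpiece_1 and the x axis of dryer, either way round below 0.15 rad)) and ((distance between shoulder_2 and port_1 below 0.005 m and angle between the x axis of handpiece_2 and the x axis of dryer, either way round below 0.15 rad) or (distance between shoulder_2 and port_2 below 0.005 m and angle between the x axis of handpiece_2 and the x axis of dryer, either way round below 0.15 rad) or (distance between shoulder_2 and port_3 below 0.005 m and angle between the x axis of handpiece_2 and the x axis of dryer, either way round below 0.15 rad)) and ((distance between shoulder_3 and port_1 below 0.005 m and angle between the x axis of handpiece_3 and the x axis of dryer, either way round below 0.15 rad) or (distance between shoulder_3 and port_2 below 0.005 m and angle between the x axis of handpiece_3 and the x axis of dryer, either way round below 0.15 rad) or (distance between shoulder_3 and port_3 below 0.005 m and angle between the x axis of handpiece_3 and the x axis of dryer, either way round below 0.15 rad)) and value of joint each of sleeve_1, sleeve_2, sleeve_3 below 0.002 m), for 0.02 s.
At the end, for the whole second after the job is handed in: the carry handle is in its end stop (above 1.61 rad); the shoulder of every handpiece that is there lies within 5 mm of the mouth centre of a coupler and its axis within 0.15 rad of the coupler's; all three sleeves are forward (under 2 mm); the button is up again; nothing moves (all of step 2 and value of joint start below 0.002 m and linear speed of each of handpiece_1, handpiece_2, handpiece_3 below 0.02 m/s); the robot touches nothing.
It fails at once if the otoscope is pushed more than 4 cm from its place (distance of otoscope from where it was at the start of the episode above 0.04 m).
It fails at once if the pair of forceps is pushed more than 4 cm from its place (distance of forceps from where it was at the start of the episode above 0.04 m).
Of handpiece_1, handpiece_2, handpiece_3 only 2 to 3 are there at a start; the rules pass over those that are not, and their reading is None.
At some moment in a run one of handpiece_1, handpiece_2, handpiece_3 may be knocked a few centimetres aside while the robot is not near it.
Once in a run the grip may slacken for a moment while it holds something.
It also fails if it takes over 210 s, if anything falls off the work surface, if the arm or the gripper's body presses on something with over 40 N, if the wrist force passes 120 N, or if a joint passes its speed limit or range.

ROBOT

A 6-joint arm with a two-finger parallel gripper is mounted at the origin on a cart in front of the work surface, level with it; the furniture and walls round the work are solid. World frame = base frame: x ahead of the robot, y to its left, z up, the work surface at z = 0. Lengths are in mm, angles in rad, forces in N, time in s.
With the tool pointing down it reaches from about 350 to 875 mm from the base axis. Payload 4.2 kg.
Tool frame: the origin (TCP) lies on the mounting face of the last link; the fingertips stand 173 mm ahead of it and the grasp point (between the pads) lies 155 mm ahead of it (tcp_to_grasp is the distance from the TCP to the grasp point, in mm); z points along the fingers, y is the direction in which the jaws open and shut (so a half turn about z gives the same grasp; the last joint's range is limited). The gripper opens to 85 mm and grips with 20 to 120 N. Pads are 22 mm wide; open, the fingers measure 114 mm over their backs; the gripper's body (76 mm by 85 mm) begins 54 mm behind the grasp point. The pads swing forward as they close: fully open they stand 13 mm farther back than shut.
Start: joints at [1.493, 0.385, 0.008, 0, -1.194, -0.259], TCP at [206.51, 589.876, 404.712] pointing down, gripper open.
Joint ranges: [-3.14, 3.14], [-1.21, 2.06], [-1.07, 1.41], [-3.16, 2.05], [-2.99, -0.16], [-3.1, 3.1]. Speed limits (rad/s): [2.79, 2.79, 3.14, 3.14, 3.14, 3.14].

INTERFACE

Orientations are given as a unit quaternion [x, y, z, w].
In Python, from bench import * gives the robot as it stands. The module is installed in compiled form; this text tells all that it offers.
- The arm moves only by the tool apply_moves, never from a script. Its arguments are lists of equal length, an entry for each row: "fingers": the closure, from 0 (fully open) to 1 (shut); "dp": the shift along the world's x, y, z in cm, a list of three; "yaw": the turn about the world's z in degrees. A call has 1 to 10 rows; each row is the pose to reach, as a shift and turn from the pose measured when the call began; what a row does not reach only later rows make up. A row lasts 1/10 s, in which the tool goes at most 50 mm and 8.59 degrees, less where a joint would pass 70% of its speed; a pose out of reach is approached as far as the arm can. A call with a gripper value outside its range is refused whole. The fingers move at their own pace and stop on an object; the grip force is fixed at half the most. Time passes only in rows, so rows that repeat a pose let the fingers close. It gives the time, the measured TCP pose, the force and the opening at its end, in the units of the state.
- read_state(): the state, without advancing time (a new reading comes with each control period).
- get_image(name): name is "scene" or "side" or "wrist"; returns a dict with "color" (480x640x3 uint8, blue, green, red), "mtx" (3x3 intrinsics, pixels), "camera_from_world" (4x4, takes a point from world to camera coordinates); the wrist camera has in their place "tool_from_camera" (4x4, takes a point from camera to tool coordinates, whose origin is the TCP and whose axes are the flange's). Camera axes: x right, y down, z forward; pixel columns grow to the right and rows downward; lengths in mm; the calibration is good to about 2 mm. A picture is of the moment at which its call begins: read the wrist's pose just before it. There is no depth.
- job_done(): hands the job in, once; it reports no verdict.
The state is a dict: "clock": time; "joints": joint angles; "joint_vel": joint speeds; "joint_efforts": joint torques, N m; "position": TCP position; "ee_rot": TCP orientation; "contact_force": force on the tool from outside, world axes, zero at the start; "wrist_torque": the same for the moment, N m; "gripper_width": finger opening in mm.
Only numpy, scipy, OpenCV 4.12 (cv2) and the standard library are available. Lean on these libraries where they do the work, as an engineer would, in place of code of your own. Each camera call takes 0.05 s, during which the arm holds its last target. There are 200 camera calls.

## Working session

There is one attempt and no reset: what is moved stays moved. The work goes in short steps, Python scripts to look and compute and a tool call to move; the robot and the scene stay as the last step left them, time stands still between calls to the robot, and variables do not carry over. Pictures are saved under pics/ and viewed, about 12 in all and at most 16, crops included, and the job is handed in when it is done.

Besides the shell and the picture viewer there is one more tool, called after ">>>" as name([rows], argument=value, ...), one row to a line, values as JSON. apply_moves: Moves the arm, as the interface text tells. Its arguments: {"type":"object","properties":{"fingers":{"type":"array","items":{"type":"number"}},"dp":{"type":"array","items":{"type":"array","items":{"type":"number"}}},"yaw":{"type":"array","items":{"type":"number"}}},"required":["fingers","dp","yaw"]}

```bash
mkdir -p pics; ls; cat > h.py <<'E'
from bench import *
import numpy as np, cv2
from scipy.spatial.transform import Rotation as R
def cam(name):
    s=read_state(); d=get_image(name)
    if name=="wrist":
        T=np.eye(4);T[:3,:3]=R.from_quat(s["ee_rot"]).as_matrix();T[:3,3]=s["position"]
        wc=T@np.array(d["tool_from_camera"]); cw=np.linalg.inv(wc)
    else: cw=np.array(d["camera_from_world"])
    return d["color"],np.array(d["mtx"]),cw
def ray(K,cw,u,v,z):
    wc=np.linalg.inv(cw); d=wc[:3,:3]@np.linalg.inv(K)@np.array([u,v,1.]); o=wc[:3,3]
    return o+d*(z-o[2])/d[2]
def proj(K,cw,p):
    c=cw[:3,:3]@np.array(p,float)+cw[:3,3]; q=K@c; return q[:2]/q[2]
def save(n,im,K,cw): cv2.imwrite(f"pics/{n}.png",im); np.savez(f"pics/{n}.npz",K=K,cw=cw,im=im)
def load(n):
    d=np.load(f"pics/{n}.npz"); return d["im"],d["K"],d["cw"]
E
python3 - <<'E'
from h import *
for n in ["scene","side","wrist"]:
    im,K,cw=cam(n); save(n+"0",im,K,cw); print(n,np.linalg.inv(cw)[:3].round(2).tolist(),K.tolist())
print(read_state())
E
```

```text
pics
scene [[-0.55, -0.65, 0.53, -10.11], [-0.84, 0.41, -0.36, 34.08], [0.02, -0.64, -0.77, 755.59]] [[515.4968460836586, 0.0, 327.5610346640883], [0.0, 515.4968460836586, 241.6137284309863], [0.0, 0.0, 1.0]]
side [[0.02, -0.63, 0.78, -536.32], [-1.0, 0.0, 0.03, -298.46], [-0.02, -0.78, -0.63, 877.41]] [[611.2083100874034, 0.0, 323.6736403324434], [0.0, 611.2083100874034, 242.37075807369317], [0.0, 0.0, 1.0]]
wrist [[-0.33, -0.9, -0.28, 276.23], [-0.94, 0.32, 0.09, 565.67], [0.0, 0.29, -0.96, 373.26]] [[404.82767765788964, 0.0, 322.17770241283995], [0.0, 404.82767765788964, 241.05685954595512], [0.0, 0.0, 1.0]]
{'clock': 0.15, 'joints': array([ 1.49259457e+00,  3.85396779e-01,  6.97513932e-03, -3.69608426e-04,
       -1.19399677e+00, -2.58589681e-01]), 'joint_vel': array([-0.00056146, -0.00300062,  0.00449066,  0.00234672, -0.00017107,
       -0.00268984]), 'joint_efforts': array([ 6.85083669e-04, -3.92678940e+01,  1.88580948e+01,  4.18850228e+00,
       -3.40730978e-03,  5.48191679e-07]), 'position': array([206.46215879, 589.76802367, 403.87370279]), 'ee_rot': array([ 9.85843154e-01, -1.67668091e-01, -9.80344645e-05,  8.23215620e-04]), 'contact_force': array([-0.19663201, -1.1723719 , -0.28776576]), 'wrist_torque': array([ 0.01257851, -0.04266533, -0.01707888]), 'gripper_width': 85.53755559994435}
```

View pics/scene0.png

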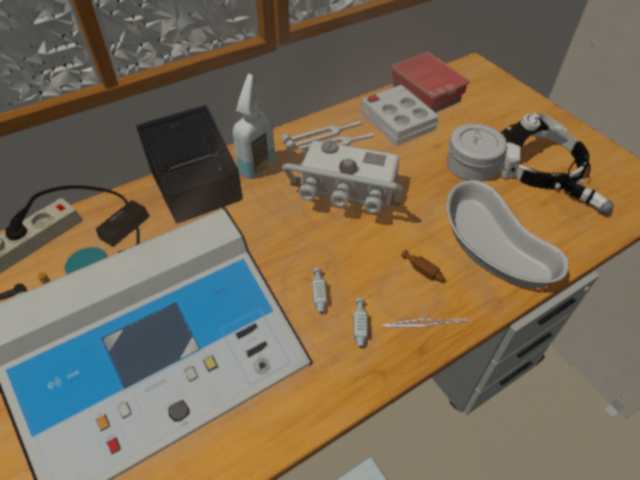

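View pics/side0.png

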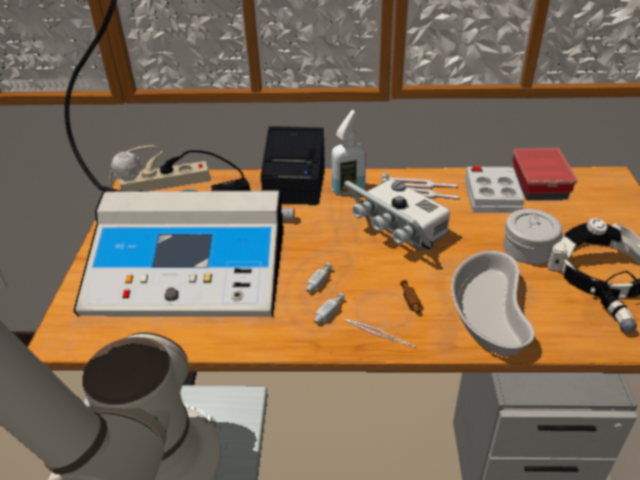

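Seen: the dryer at scene (348,175) and side (400,212), with the handle still up or leaning. There are two metal handpieces, at scene (319,290) and (360,322). The brown look-alike at scene (424,266) stays untouched. The forceps are at scene (427,323). Next, an enlarged crop.

```bash
python3 - <<'E'
from h import *
a,K,c=load("scene0"); b,K2,c2=load("side0")
A=cv2.resize(a[125:355,275:410],None,fx=2.6,fy=2.6,interpolation=cv2.INTER_CUBIC)
B=cv2.resize(b[165:355,295:465],None,fx=2.6,fy=2.6,interpolation=cv2.INTER_CUBIC)
H=max(A.shape[0],B.shape[0]); o=np.zeros((H,A.shape[1]+B.shape[1],3),np.uint8)
o[:A.shape[0],:A.shape[1]]=A; o[:B.shape[0],A.shape[1]:]=B
print(o.shape,A.shape); cv2.imwrite("pics/c1.png",o)
for n,pts in [("scene0",[(319,290),(360,322)]),("side0",[(319,278),(330,308)])]:
    _,K,c=load(n)
    for p in pts: print(n,p,ray(K,c,*p,11).round(1))
for n,p in [("scene0",(348,166)),("side0",(400,202))]:
    _,K,c=load(n); print(ray(K,c,*p,94).round(1))
E
```

```text
(598, 793, 3) (598, 351, 3)
scene0 (319, 290) [ 423.1 -245.9   11. ]
scene0 (360, 322) [ 331.7 -268.9   11. ]
side0 (319, 278) [ 421.  -244.2   11. ]
side0 (330, 308) [ 331.9 -268.8   11. ]
[ 587.7 -416.1   94. ]
[ 579.6 -421.6   94. ]
```

View pics/c1.png

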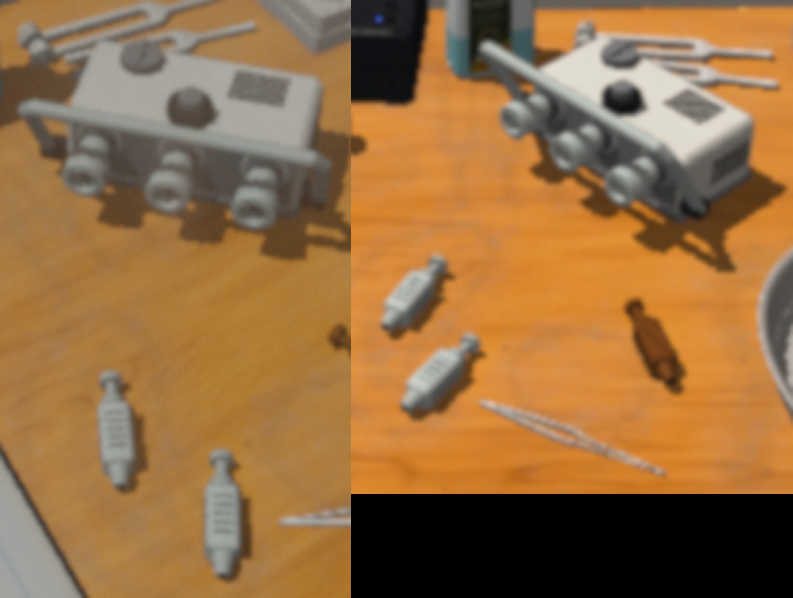

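```bash
cat > fit.py <<'E'
from h import *
from scipy.optimize import least_squares
def D(q,p):
    c,s=np.cos(q[2]),np.sin(q[2]); return np.array([q[0]+c*p[0]-s*p[1],q[1]+s*p[0]+c*p[1],p[2]])
def bar(th,y): a=np.radians(10)-th; return [6+98.5*np.sin(a),y,30+98.5*np.cos(a)]
E
python3 - <<'E'
from fit import *
_,K,c=load("scene0");_,K2,c2=load("side0")
A=lambda x,y:(275+x/2.6,125+y/2.6); B=lambda x,y:(295+(x-351)/2.6,165+y/2.6)
obs=[(0,A(83,174),[-50,64,55]),(0,A(167,192),[-50,0,55]),(0,A(254,208),[-50,-64,55]),
(1,B(516,119),[-50,64,55]),(1,B(570,153),[-50,0,55]),(1,B(624,190),[-50,-64,55]),
(0,A(190,100),[22,0,94]),(1,B(623,95),[22,0,94]),(0,A(28,108),"L"),(1,B(487,48),"L"),(0,A(320,160),"R")]
def f(q):
    r=[]
    for k,uv,p in obs:
        if p=="L":p=bar(q[3],97)
        if p=="R":p=bar(q[3],-97)
        r+=list(proj(*((K,c),(K2,c2))[k],D(q,p))-uv)
    return np.array(r)
s=least_squares(f,[560,-400,-0.4,0.5]);print(s.x.round(3));print(s.fun.reshape(-1,2).round(1).tolist())
q=s.x
for n,p in [("p1",[-50,64,55]),("p2",[-50,0,55]),("p3",[-50,-64,55]),("btn",[22,0,94]),("bar",bar(q[3],0)),("barend",bar(1.684,0))]: print(n,D(q,p).round(1))
# handpieces: ends
for n,pts in [("scene0",[A(112,378),A(122,483),A(221,456),A(224,572)]),("side0",[B(437,262),B(392,327),B(470,341),B(410,408)])]:
    _,k,cc=load(n)
    for p in pts: print(n,ray(k,cc,*p,11).round(1))
E
```

```text
[ 584.936 -409.53    -0.814    0.737]
[[0.1, 2.7], [0.3, 1.7], [-0.1, 1.6], [-0.5, 1.1], [-1.1, 0.2], [-0.5, -1.2], [0.3, -2.8], [1.5, -4.8], [4.1, 1.1], [1.8, 0.6], [-4.3, -0.6]]
p1 [ 597.1 -329.2   55. ]
p2 [ 550.6 -373.2   55. ]
p3 [ 504.1 -417.2   55. ]
btn [ 600.  -425.5   94. ]
bar [ 553.  -375.7  113.3]
barend [ 521.5 -342.4   36. ]
scene0 [ 460.1 -267.5   11. ]
scene0 [ 384.5 -227.2   11. ]
scene0 [ 366.9 -293.9   11. ]
scene0 [ 295.7 -245.5   11. ]
side0 [ 460.3 -262.6   11. ]
side0 [ 381.9 -228.4   11. ]
side0 [ 365.9 -290.2   11. ]
side0 [ 293.7 -245.5   11. ]
```

>>> apply_moves([
  [2,-4.5,0],
  [4,-9,0],
  [7,-14,0],
  [10,-19,0],
  [13,-23.5,0],
  [15,-28,0],
  [17,-32.5,0],
  [19,-37,0],
  [20,-41,0],
  [21,-44,0],
], fingers=[0,0,0,0,0,0,0,0,0,0], yaw=[0,0,0,0,0,0,0,0,0,0])

```text
clock: 1.15
position: [416.5, 147.3, 403.8]
ee_rot: [0.986, -0.168, -0.0, 0.001]
contact_force: [1.4, -0.3, -0.4]
gripper_width: 85.1
```

>>> apply_moves([
  [0,-4.5,0],
  [0,-9,0],
  [0,-13.5,0],
  [0,-18,0],
  [0,-22.5,0],
  [0,-27,0],
  [0,-31.5,0],
  [0,-36,0],
  [0,-40,0],
  [0,-42,0],
], fingers=[0,0,0,0,0,0,0,0,0,0], yaw=[-2,-4,-6,-8,-10,-12,-14,-16,-18,-20])

```text
clock: 2.15
position: [416.1, -275.3, 403.4]
ee_rot: [0.941, -0.339, -0.001, 0.001]
contact_force: [0.0, 0.2, -0.0]
gripper_width: 84.9
```

```bash
python3 - <<'E'
from h import *
im,K,cw=cam("wrist"); save("w1",im,K,cw); s=read_state(); print(s["joints"].round(3))
E
```

```text
[-0.26   0.172 -0.295  0.003 -1.105  1.136]
```

View pics/w1.png

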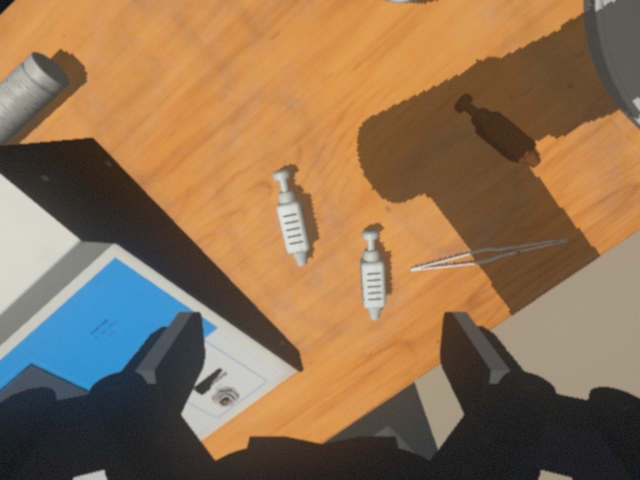

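Wrist view: the plugs (groove and end disc) point up towards the dryer. HP A runs from (283,170) to the spout at (302,264), and HP B from (372,230) to (376,318). Brown look-alike is at (500,130), left alone. Next I look at the dryer from above.

>>> apply_moves([
  [4,-3,0],
  [8,-6,0],
  [12,-9,0],
  [12,-9,0],
  [12,-9,0],
], fingers=[0,0,0,0,0], yaw=[-2,-4,-7,-7,-7])

```text
clock: 2.7
position: [537.2, -366.6, 400.8]
ee_rot: [0.918, -0.396, -0.003, 0.001]
contact_force: [-0.2, 0.8, -0.1]
gripper_width: 85.2
```

```bash
python3 - <<'E'
from h import *
im,K,cw=cam("wrist"); save("w2",im,K,cw); s=read_state(); print(s["joints"].round(3),s["position"])
E
```

```text
[-0.35   0.429  0.069  0.002 -1.216  1.105] [ 536.3119673  -366.00624531  402.12525315]
```

View pics/w2.png

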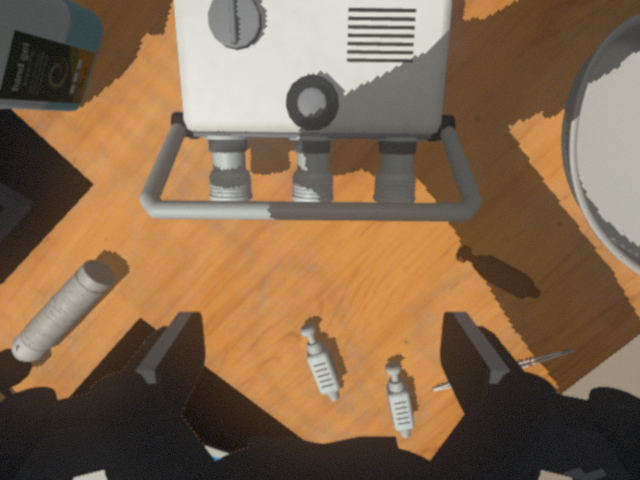

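```bash
python3 - <<'E'
from h import *
im,_,_=load("w2")
o=cv2.resize(im[70:230,140:485],None,fx=2.3,fy=2.3,interpolation=cv2.INTER_CUBIC)
p=cv2.resize(im[305:445,290:420],None,fx=1.6,fy=1.6,interpolation=cv2.INTER_CUBIC)
cv2.imwrite("pics/c2.png",np.vstack([o,np.pad(p,((0,0),(0,o.shape[1]-p.shape[1]),(0,0)))])); print(o.shape)
E
```

```text
(368, 793, 3)
```

View pics/c2.png

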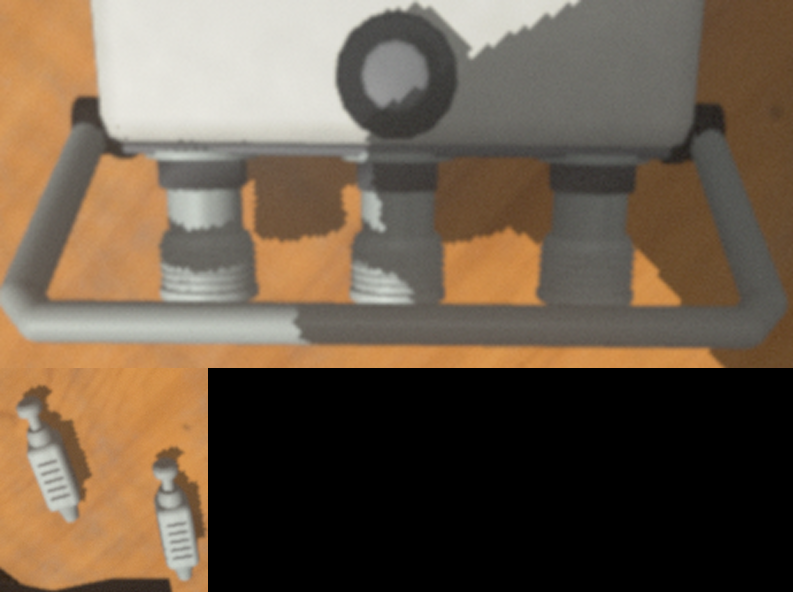

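```bash
python3 - <<'E'
from fit import *
_,K,c=load("w2")
A=lambda x,y:(140+x/2.3,70+y/2.3)
obs=[(A(209,233),[-27,64,55]),(A(397,235),[-27,0,55]),(A(587,237),[-27,-64,55]),(A(395,74),[22,0,94]),
(A(10,300),"L"),(A(780,306),"R"),(A(97,85),[20,93,74]),(A(701,85),[20,-93,74])]
def f(q):
    r=[]
    for uv,p in obs:
        if p=="L":p=bar(q[3],99)
        if p=="R":p=bar(q[3],-99)
        e=proj(K,c,D(q,p))-uv
        if p[0]==20: e[1]=0
        if isinstance(p,list) and len(p)==3 and abs(abs(p[1])-99)<1: e[1]=e[1]
        r+=list(e)
    return np.array(r)
s=least_squares(f,[585,-409,-0.81,0.7],loss="soft_l1");print(s.x.round(3));print(f(s.x).reshape(-1,2).round(1).tolist())
q=s.x; np.save("q.npy",q)
for n,p in [("p1",[-50,64,55]),("p2",[-50,0,55]),("p3",[-50,-64,55]),("g2",[-38,0,55]),("btn",[22,0,94]),("bar",bar(q[3],0)),("b1.3",bar(1.3,0)),("barend",bar(1.684,0))]: print(n,D(q,p).round(1))
B=lambda x,y:(290+x/1.6,305+(y-368)/1.6)
for n,pt in [("w2",[B(29,398),B(71,518),B(164,463),B(185,577)]),("w1",[(283,169),(302,264),(372,228),(376,318)])]:
    _,K,c=load(n)
    P=[ray(K,c,*u,11) for u in pt]
    for a,b in [(P[0],P[1]),(P[2],P[3])]: print(n,a.round(1),b.round(1),np.linalg.norm(a-b).round(1),np.degrees(np.arctan2(*(a-b)[[1,0]])).round(1))
E
```

```text
[ 581.316 -405.56    -0.824    0.626]
[[-0.8, 0.0], [0.3, -0.1], [0.2, -0.2], [0.3, 1.7], [9.4, -0.4], [-11.6, -0.3], [-3.8, 0.0], [1.4, 0.0]]
p1 [ 594.4 -325.4   55. ]
p2 [ 547.4 -368.9   55. ]
p3 [ 500.4 -412.3   55. ]
g2 [ 555.5 -377.7   55. ]
btn [ 596.3 -421.7   94. ]
bar [ 556.2 -378.4  118.6]
b1.3 [ 525.  -344.7   72.4]
barend [ 518.6 -337.8   36. ]
w2 [ 461.1 -268.2   11. ] [ 380.8 -222.    11. ] 92.7 -29.9
w2 [ 366.3 -293.2   11. ] [ 290.7 -240.6   11. ] 92.1 -34.8
w1 [ 460.4 -268.    11. ] [ 381.4 -222.9   11. ] 91.0 -29.8
w1 [ 367.1 -295.8   11. ] [ 291.1 -242.4   11. ] 92.9 -35.1
```

>>> apply_moves([
  [0,0,0],
  [0,0,0],
  [0,0,0],
  [1,-0.5,0],
  [1.7,-0.9,0],
  [1.7,-0.9,0],
  [1.7,-0.9,0],
  [1.7,-0.9,0],
  [1.7,-0.9,0],
  [1.7,-0.9,0],
], fingers=[0.5,0.5,0.5,0.5,0.5,0.5,0.5,0.5,0.5,0.5], yaw=[-8,-16,-24,-32,-40,-48,-56,-64,-72,-80])

```text
clock: 3.75
position: [552.0, -373.7, 403.8]
ee_rot: [-0.447, 0.895, 0.002, 0.001]
contact_force: [0.1, -0.1, 0.2]
gripper_width: 42.8
```

>>> apply_moves([
  [0,0,0],
  [0,0,-2],
  [0,0,-5],
  [0,0,-8],
  [0,0,-8],
], fingers=[0.5,0.5,0.5,0.5,0.5], yaw=[-5,-10.5,-10.5,-10.5,-10.5])

```text
clock: 4.25
position: [549.7, -371.9, 320.5]
ee_rot: [-0.363, 0.932, 0.005, -0.002]
contact_force: [-0.8, 0.3, 0.1]
gripper_width: 42.4
```

```bash
python3 - <<'E'
from h import *
from fit import D,bar
im,K,cw=cam("wrist"); save("w3",im,K,cw); s=read_state(); print(s["joints"].round(3),s["position"],s["gripper_width"],R.from_quat(s["ee_rot"]).as_euler("xyz",degrees=True))
q=np.load("q.npy")
for y in (-99,0,99): print(proj(K,cw,D(q,bar(.68,y))).round(0),proj(K,cw,D(q,bar(.62,y))).round(0))
E
```

```text
[-0.353  0.513  0.008 -0.005 -1.069 -0.472] [ 550.77190429 -372.6076521   323.34993493] 43.134122552440374 [ 1.79683855e+02  1.01753977e-01 -1.37395432e+02]
[302.  53.] [288.  52.]
[306. 286.] [294. 288.]
[309. 456.] [299. 460.]
```

View pics/w3.png

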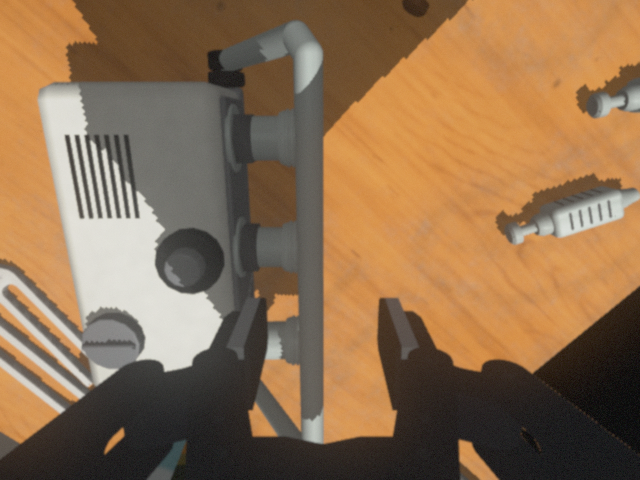

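The bar (x≈311 px) lies between the fingers. I descend, grip it and swing it.

>>> apply_moves([
  [0,0,-2.5],
  [0,0,-5],
  [0,0,-5],
  [0,0,-5],
  [0,0,-5],
  [0,0,-5],
  [0,0,-5],
], fingers=[0.5,0.5,0.5,1,1,1,1], yaw=[0,0,0,0,0,0,0])

```text
clock: 5.0
position: [551.5, -372.8, 276.3]
ee_rot: [-0.364, 0.932, 0.001, 0.001]
contact_force: [-0.6, 1.1, 6.9]
gripper_width: 9.6
```

>>> apply_moves([
  [-0.35,0.37,-0.3],
  [-0.7,0.75,-0.65],
  [-1.1,1.2,-1.1],
  [-1.45,1.55,-1.55],
  [-1.8,1.9,-2.1],
  [-2.1,2.25,-2.65],
  [-2.4,2.55,-3.3],
  [-2.6,2.85,-3.9],
], fingers=[1,1,1,1,1,1,1,1], yaw=[0,0,0,0,0,0,0,0])

```text
clock: 5.8
position: [526.2, -345.3, 238.5]
ee_rot: [-0.364, 0.931, -0.001, 0.003]
contact_force: [1.0, -9.6, 1.8]
gripper_width: 9.2
```

>>> apply_moves([
  [-0.2,0.2,-0.6],
  [-0.35,0.4,-1.2],
  [-0.5,0.5,-1.8],
  [-0.6,0.6,-2.4],
  [-0.7,0.7,-3.0],
  [-0.75,0.8,-3.6],
  [-0.8,0.85,-4.2],
  [-0.8,0.85,-4.3],
], fingers=[1,1,1,1,1,1,1,1], yaw=[0,0,0,0,0,0,0,0])

```text
clock: 6.6
position: [519.4, -337.7, 201.3]
ee_rot: [-0.365, 0.931, -0.004, 0.003]
contact_force: [-7.1, -0.2, 32.7]
gripper_width: 9.7
```

>>> apply_moves([
  [0,0,0],
  [0,0,0],
  [0,0,0],
  [0,0,1],
  [0,0,4],
  [0,0,8],
  [0,0,12],
  [0,0,14],
], fingers=[0.6,0.6,0.6,0.6,0.6,0.6,0.6,0.6], yaw=[0,0,0,0,0,0,0,0])

```text
clock: 7.4
position: [519.8, -337.8, 345.2]
ee_rot: [-0.366, 0.931, -0.006, 0.005]
contact_force: [0.2, -0.6, -0.8]
gripper_width: 33.8
```

```bash
python3 - <<'E'
from h import *
from fit import D,bar
im,K,cw=cam("wrist"); save("w4",im,K,cw); s=read_state(); print(s["joints"].round(3),s["position"],s["gripper_width"])
q=np.load("q.npy")
for th in (1.21,1.684):
  for y in (-99,0,99): print(th,proj(K,cw,D(q,bar(th,y))).round(0))
for y in (64,0,-64): print(proj(K,cw,D(q,[-27,y,55])).round(0),proj(K,cw,D(q,[-50,y,55])).round(0))
E
```

```text
[-0.315  0.416 -0.093  0.004 -1.042 -0.509] [ 520.24008867 -338.0103295   347.7841492 ] 34.08530364953244
1.21 [304.  65.]
1.21 [306. 242.]
1.21 [307. 381.]
1.684 [329.  74.]
1.684 [328. 224.]
1.684 [327. 346.]
[236. 317.] [268. 317.]
[230. 230.] [265. 231.]
[224. 131.] [261. 131.]
```

View pics/w4.png

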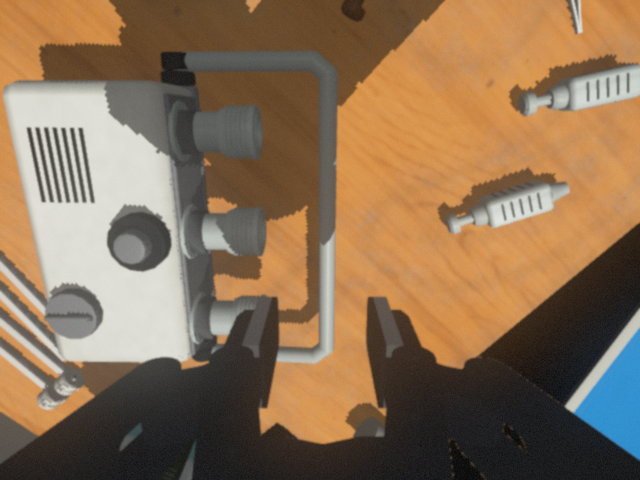

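>>> apply_moves([
  [0,0,0],
  [0,0,0],
  [1,-1,0],
  [2,-2,0],
  [3.5,-4,0],
  [3.5,-4,0],
  [3.5,-4,0],
  [3.5,-4,0],
  [3.5,-4,0],
  [3.5,-4,0],
], fingers=[0.5,0.5,0.5,0.5,0.5,0.5,0.5,0.5,0.5,0.5], yaw=[8,16,24,32,40,48,56,64,72,80])

```text
clock: 8.45
position: [555.1, -377.8, 346.8]
ee_rot: [0.88, -0.475, 0.0, -0.01]
contact_force: [0.5, 0.2, 0.2]
gripper_width: 42.9
```

>>> apply_moves([
  [0,0,0],
  [0,0,-2],
  [0,0,-5],
  [0,0,-6],
  [0,0,-6],
], fingers=[0.5,0.5,0.5,0.5,0.5], yaw=[5,10,10,10,10])

```text
clock: 8.95
position: [554.6, -377.5, 284.3]
ee_rot: [0.918, -0.397, -0.003, -0.01]
contact_force: [-0.1, -0.1, -0.5]
gripper_width: 42.7
```

```bash
cat > st.py <<'E'
from fit import *
import sys
# usage: st.py lx ly gz : required dp (cm) and yaw (deg) to bring grasp point to dryer-frame point
s=read_state(); q=np.load("q.npy"); Rm=R.from_quat(s["ee_rot"]).as_matrix()
yaw=np.degrees(np.arctan2(Rm[1,0],Rm[0,0])); g=s["position"]+155*Rm[:,2]
a=[float(v) for v in sys.argv[1:4]]
print("grasp",g.round(1),"tcp",s["position"].round(1),"yaw",yaw.round(2),"W",s["gripper_width"].round(1),"F",s["contact_force"].round(1),"t",s["clock"])
if a: print("dp cm",((D(q,a)-g)/10).round(2),"dyaw",round(np.degrees(q[2])-yaw,2))
i=np.linalg.inv(np.array([[np.cos(q[2]),-np.sin(q[2])],[np.sin(q[2]),np.cos(q[2])]]))@(g[:2]-q[:2]); print("grasp in dryer",i.round(1))
E
python3 st.py -38 0 60
```

```text
Traceback (most recent call last):
  File "st.py", line 7, in <module>
    print("grasp",g.round(1),"tcp",s["position"].round(1),"yaw",yaw.round(2),"W",s["gripper_width"].round(1),"F",s["contact_force"].round(1),"t",s["clock"])
                                                                                 ^^^^^^^^^^^^^^^^^^^^^^^^
AttributeError: 'float' object has no attribute 'round'
```

```bash
sed -i 's/s\["gripper_width"\].round(1)/round(s["gripper_width"],1)/' st.py; python3 st.py -38 0 60
```

```text
grasp [ 554.8 -374.3  129.4] tcp [ 554.6 -377.5  284.3] yaw -46.76 W 42.7 F [-0.1 -0.1 -0.5] t 8.95
dp cm [ 0.07 -0.34 -6.94] dyaw -0.48
grasp in dryer [-40.9   1.8]
```

>>> apply_moves([
  [0.1,-0.3,-1],
  [0.1,-0.3,-3],
  [0.1,-0.3,-5],
  [0.1,-0.3,-6.9],
  [0.1,-0.3,-6.9],
], fingers=[0.5,0.5,0.5,0.5,0.5], yaw=[0,0,-0.5,-0.5,-0.5])

```text
clock: 9.45
position: [555.0, -380.3, 212.9]
ee_rot: [0.916, -0.401, -0.006, -0.01]
contact_force: [-0.6, 0.8, 0.3]
gripper_width: 43.0
```

```bash
python3 st.py -38 0 60
```

```text
grasp [ 554.6 -376.8   58. ] tcp [ 555.  -380.3  212.9] yaw -47.29 W 43.0 F [-0.6  0.8  0.3] t 9.45
dp cm [ 0.09 -0.09  0.2 ] dyaw 0.06
grasp in dryer [-39.3  -0.1]
```

>>> apply_moves([
  [0,0,0],
  [0,0,0],
  [0,0,0],
  [0,0,0],
  [0.15,-0.15,0],
  [0.3,-0.3,0],
  [0.45,-0.48,0],
  [0.6,-0.64,0],
  [0.72,-0.78,0],
  [0.72,-0.78,0],
], fingers=[1,1,1,1,1,1,1,1,1,1], yaw=[0,0,0,0,0,0,0,0,0,0])

```text
clock: 10.45
position: [562.6, -388.1, 214.3]
ee_rot: [0.916, -0.401, -0.005, -0.01]
contact_force: [0.2, 2.2, 6.3]
gripper_width: 30.6
```

>>> apply_moves([
  [0,0,0],
  [0,0,0],
  [0,0,0],
  [0,0,3],
  [0,0,6],
  [-2.7,-1.8,6],
  [-5.4,-3.6,6],
  [-5.4,-3.6,5],
  [-5.4,-3.6,5],
], fingers=[0.5,0.5,0.5,0.5,0.5,0.5,0.5,0.5,0.5], yaw=[0,0,0,0,0,0,0,0,0])

```text
clock: 11.35
position: [507.6, -424.3, 262.6]
ee_rot: [0.916, -0.402, -0.007, -0.01]
contact_force: [-0.3, -0.7, -0.4]
gripper_width: 42.8
```

```bash
python3 st.py -38 -64 60; python3 - <<'E'
from fit import *
im,K,cw=cam("wrist"); save("w5",im,K,cw); q=np.load("q.npy")
for p in ([-27,0,55],[-17,0,55],[-27,-64,55],[-27,64,55]): print(p,proj(K,cw,D(q,p)).round(0))
E
```

```text
grasp [ 507.  -420.5  107.6] tcp [ 507.6 -424.3  262.6] yaw -47.38 W 42.8 F [-0.3 -0.7 -0.4] t 11.35
dp cm [ 0.15 -0.06 -4.76] dyaw 0.15
grasp in dryer [-39.5 -64.7]
[-27, 0, 55] [184. 253.]
[-17, 0, 55] [182. 233.]
[-27, -64, 55] [322. 254.]
[-27, 64, 55] [ 47. 253.]
```

View pics/w5.png

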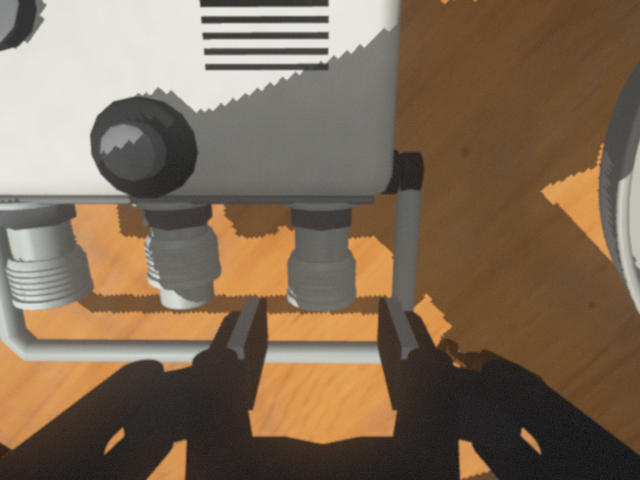

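>>> apply_moves([
  [0.15,-0.05,-1],
  [0.15,-0.05,-2.5],
  [0.15,-0.05,-4],
  [0.15,-0.05,-4.6],
  [0.15,-0.05,-4.6],
], fingers=[0.53,0.53,0.53,0.53,0.53], yaw=[0,0,0,0,0])

```text
clock: 11.9
position: [509.7, -424.1, 214.9]
ee_rot: [0.916, -0.401, -0.008, -0.01]
contact_force: [-0.1, -0.6, 0.2]
gripper_width: 40.1
```

```bash
python3 st.py -38 -64 60
```

```text
grasp [ 508.7 -420.2   60. ] tcp [ 509.7 -424.1  214.9] yaw -47.29 W 40.1 F [-0.1 -0.6  0.2] t 11.9
dp cm [-0.02 -0.09  0.  ] dyaw 0.06
grasp in dryer [-38.5 -63.3]
```

Then rise after release to a height clear for travel.

>>> apply_moves([
  [0,0,0],
  [0,0,0],
  [0,0,0],
  [0,0,0],
  [0.15,-0.15,0],
  [0.3,-0.3,0],
  [0.45,-0.48,0],
  [0.6,-0.64,0],
  [0.72,-0.78,0],
  [0.72,-0.78,0],
], fingers=[1,1,1,1,1,1,1,1,1,1], yaw=[0,0,0,0,0,0,0,0,0,0])

```text
clock: 12.9
position: [516.8, -432.2, 215.7]
ee_rot: [0.916, -0.401, -0.008, -0.01]
contact_force: [-2.8, 0.3, 6.1]
gripper_width: 31.4
```

>>> apply_moves([
  [0,0,0],
  [0,0,0],
  [0,0,0],
  [0,0,3],
  [0,0,7],
  [-2,2,10],
  [-5,5,12],
  [-9,9,13],
  [-12,12,13],
  [-14,14,13],
], fingers=[0.5,0.5,0.5,0.5,0.5,0.5,0.5,0.5,0.5,0.5], yaw=[0,0,0,0,0,0,0,4,8,12])

```text
clock: 13.9
position: [374.2, -290.1, 346.0]
ee_rot: [0.953, -0.302, -0.009, -0.01]
contact_force: [0.9, 0.6, 0.7]
gripper_width: 42.7
```

```bash
python3 st.py -38 -64 60; python3 - <<'E'
from fit import *
im,K,cw=cam("wrist"); save("w6",im,K,cw)
print([ (x,proj(K,cw,[x[0],x[1],11]).round(0).tolist()) for x in ([461,-268],[381,-222],[367,-294],[291,-241])])
E
```

```text
grasp [ 372.4 -286.4  191.1] tcp [ 374.2 -290.1  346. ] yaw -35.12 W 42.7 F [0.9 0.6 0.7] t 13.9
dp cm [ 13.62 -13.47 -13.11] dyaw -12.12
grasp in dryer [-229.3  -72.5]
[([461, -268], [234.0, 128.0]), ([381, -222], [253.0, 248.0]), ([367, -294], [337.0, 212.0]), ([291, -241], [337.0, 319.0])]
```

View pics/w6.png

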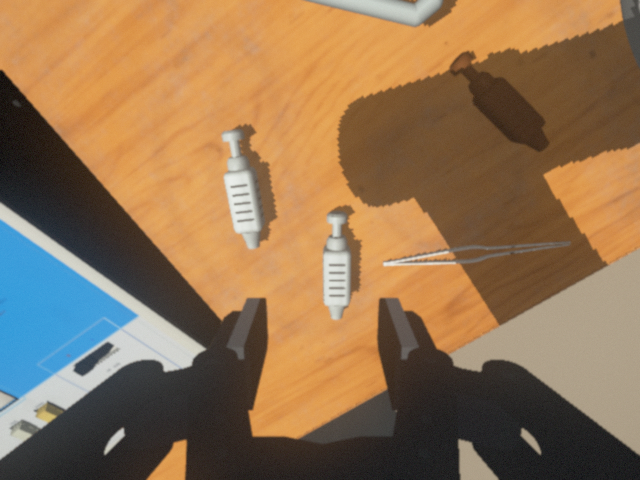

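```bash
cat > hp.py <<'E'
from fit import *
import sys
def hp(name,tip,sp,off=5,gz=22):
    _,K,c=load(name); a=ray(K,c,*tip,11);b=ray(K,c,*sp,11); L=np.linalg.norm(a-b); u=(a-b)/L
    o=(a+b)/2-7*u; th=np.degrees(np.arctan2(u[1],u[0])); t=o+off*u; t[2]=gz
    s=read_state(); Rm=R.from_quat(s["ee_rot"]).as_matrix(); g=s["position"]+155*Rm[:,2]; yaw=np.degrees(np.arctan2(Rm[1,0],Rm[0,0]))
    print("origin",o.round(1),"L",L.round(1),"yaw",th.round(1),"dp cm",((t-g)/10).round(2),"dyaw",(th-yaw).round(2))
    print("grip centre px",proj(K,c,[o[0],o[1],22]).round(0),"shoulder",proj(K,c,[*(o+24*u)[:2],22]).round(0))
E
python3 - <<'E'
from hp import *
hp("w6",(336.5,213),(337,318)); hp("w6",(233,130),(252,247))
E
```

```text
origin [ 323.2 -263.3   11. ] L 90.9 yaw -34.2 dp cm [ -4.22   1.83 -16.88] dyaw 0.8
grip centre px [337. 281.] shoulder [337. 253.]
origin [ 415.2 -240.8   11. ] L 90.1 yaw -29.5 dp cm [  5.     4.12 -16.88] dyaw 5.56
grip centre px [241. 203.] shoulder [236. 171.]
```

>>> apply_moves([
  [-2,0.9,-3],
  [-4.2,1.8,-7],
  [-4.2,1.8,-11],
  [-4.2,1.8,-13.5],
  [-4.2,1.8,-13.5],
  [-4.2,1.8,-13.5],
], fingers=[0.6,0.6,0.6,0.6,0.6,0.6], yaw=[0.5,0.5,0.5,0.5,0.5,0.5])

```text
clock: 14.55
position: [330.5, -270.8, 211.0]
ee_rot: [0.955, -0.297, -0.011, -0.01]
contact_force: [0.7, -0.1, 1.1]
gripper_width: 34.1
```

```bash
python3 st.py -38 -64 60;python3 - <<'E'
from hp import *
s=read_state();Rm=R.from_quat(s["ee_rot"]).as_matrix(); print(Rm.round(3).tolist())
print(((np.array([327.5,-266.3,22])-(s["position"]+155*Rm[:,2]))/10).round(2))
im,K,cw=cam("wrist"); save("w7",im,K,cw)
E
```

```text
grasp [ 328.3 -266.8   56.1] tcp [ 330.5 -270.8  211. ] yaw -34.49 W 34.1 F [ 0.7 -0.1  1.1] t 14.55
dp cm [ 18.02 -15.44   0.39] dyaw -12.74
grasp in dryer [-273.7  -91.5]
[[0.824, -0.567, -0.014], [-0.566, -0.824, 0.026], [-0.026, -0.013, -1.0]]
[-0.08  0.05 -3.41]
```

View pics/w7.png

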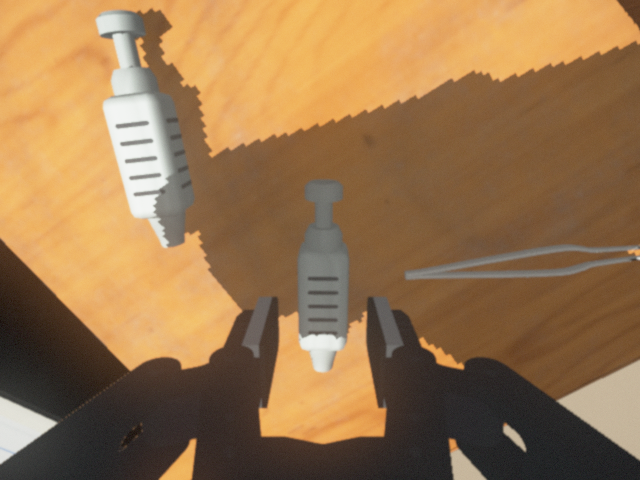

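>>> apply_moves([
  [-0.1,0.05,-1.5],
  [-0.1,0.05,-3.4],
  [-0.1,0.05,-3.4],
  [-0.1,0.05,-3.4],
  [-0.1,0.05,-3.4],
  [-0.1,0.05,-3.4],
  [-0.1,0.05,-3.4],
  [-0.1,0.05,-3.4],
], fingers=[0.6,0.6,0.6,1,1,1,1,1], yaw=[0,0,0,0,0,0,0,0])

```text
clock: 15.4
position: [330.4, -270.6, 179.0]
ee_rot: [0.955, -0.296, -0.008, -0.01]
contact_force: [-0.3, 1.1, 6.8]
gripper_width: 20.6
```

>>> apply_moves([
  [0,0,2],
  [0,0,5],
  [1.5,-1.2,6.5],
  [4,-3,6.5],
  [6.5,-5,6.5],
  [9,-7,6.5],
  [11,-8.5,6.5],
  [12.8,-9.8,6.5],
  [12.8,-9.8,6.5],
  [12.8,-9.8,6.5],
], fingers=[1,1,1,1,1,1,1,1,1,1], yaw=[0,0,-2,-4,-6,-8,-10,-12,-13,-13])

```text
clock: 16.4
position: [458.1, -368.5, 243.7]
ee_rot: [0.915, -0.403, -0.007, -0.011]
contact_force: [-0.3, 0.8, -0.8]
gripper_width: 20.6
```

```bash
python3 st.py -115 -64 66;python3 - <<'E'
from hp import *
im,K,cw=cam("wrist"); save("w8",im,K,cw); q=np.load("q.npy")
z=read_state()["position"][2]-168
for p in ([-68,-64,z],[-96,-64,z],[-50,-64,55],[-50,0,55]): print(p,proj(K,cw,D(q,p)).round(0))
E
```

```text
grasp [ 457.4 -364.4   88.8] tcp [ 458.1 -368.5  243.7] yaw -47.49 W 20.6 F [-0.3  0.8 -0.8] t 16.4
dp cm [-0.11 -0.02 -2.28] dyaw 0.25
grasp in dryer [-114.4  -63. ]
[-68, -64, np.float64(75.79296203220127)] [325. 200.]
[-96, -64, np.float64(75.79296203220127)] [325. 275.]
[-50, -64, 55] [325. 141.]
[-50, 0, 55] [156. 141.]
```

View pics/w8.png

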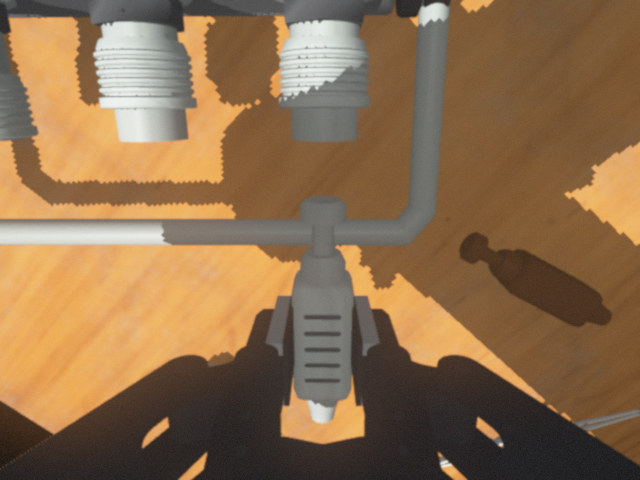

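>>> apply_moves([
  [-0.06,-0.05,-1],
  [-0.06,-0.05,-2.07],
  [-0.06,-0.05,-2.07],
  [-0.06,-0.05,-2.07],
  [-0.06,-0.05,-2.07],
], fingers=[1,1,1,1,1], yaw=[0.2,0.2,0.2,0.2,0.2])

```text
clock: 16.95
position: [457.2, -368.7, 223.2]
ee_rot: [0.916, -0.401, -0.007, -0.011]
contact_force: [0.3, 0.7, -1.2]
gripper_width: 20.6
```

```bash
python3 st.py -115 -64 66;python3 - <<'E'
from hp import *
im,K,cw=cam("wrist"); save("w9",im,K,cw); q=np.load("q.npy")
z=read_state()["position"][2]-168; print(z)
for p in ([-68,-64,z],[-96,-64,z],[-50,-64,55],[-50,0,55]): print(p,proj(K,cw,D(q,p)).round(0))
a=im[110:330,240:400]; b=cam("side"); save("s9",*b); u=proj(b[1],b[2],D(q,[-70,-64,55])).astype(int); print(u)
c=b[0][u[1]-50:u[1]+50,u[0]-70:u[0]+70]
A=cv2.resize(a,None,fx=2.6,fy=2.6,interpolation=cv2.INTER_CUBIC);C=cv2.resize(c,(380,272),interpolation=cv2.INTER_CUBIC)
cv2.imwrite("pics/c9.png",np.hstack([A,np.pad(C,((0,A.shape[0]-272),(0,0),(0,0)))]))
E
```

```text
grasp [ 456.5 -364.6   68.3] tcp [ 457.2 -368.7  223.2] yaw -47.24 W 20.6 F [ 0.3  0.7 -1.2] t 16.95
dp cm [-0.02  0.   -0.23] dyaw 0.01
grasp in dryer [-114.8  -63.9]
55.37012757093433
[-68, -64, np.float64(55.37012757093433)] [323. 199.]
[-96, -64, np.float64(55.37012757093433)] [323. 274.]
[-50, -64, 55] [323. 145.]
[-50, 0, 55] [129. 144.]
[390 241]
```

View pics/c9.png

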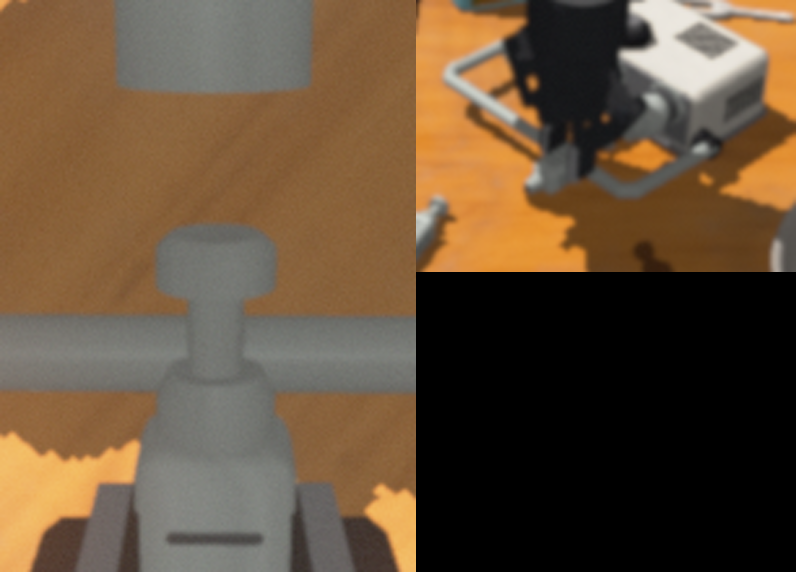

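>>> apply_moves([
  [0.3,-0.33,0],
  [0.68,-0.73,0],
  [1.02,-1.1,0],
  [1.2,-1.28,0],
  [1.36,-1.47,0],
  [1.5,-1.62,0],
  [1.63,-1.76,0],
  [1.77,-1.91,0],
  [1.9,-2.05,0],
  [1.9,-2.05,0],
], fingers=[1,1,1,1,1,1,1,1,1,1], yaw=[0,0,0,0,0,0,0,0,0,0])

```text
clock: 18.05
position: [476.4, -389.4, 223.4]
ee_rot: [0.916, -0.401, -0.007, -0.011]
contact_force: [-0.5, -0.1, -1.3]
gripper_width: 20.7
```

```bash
python3 st.py -69 -64 68
```

```text
grasp [ 475.8 -385.3   68.5] tcp [ 476.4 -389.4  223.4] yaw -47.25 W 20.7 F [-0.5 -0.1 -1.3] t 18.05
dp cm [ 1.17 -1.3  -0.05] dyaw 0.02
grasp in dryer [-86.5 -63.8]
```

>>> apply_moves([
  [0.2,-0.22,0],
  [0.4,-0.43,0],
  [0.6,-0.65,0],
  [0.75,-0.81,0],
  [0.9,-0.97,0],
  [1.0,-1.08,0],
  [1.1,-1.19,0],
  [1.19,-1.28,0],
  [1.19,-1.28,0],
], fingers=[1,1,1,1,1,1,1,1,1], yaw=[0,0,0,0,0,0,0,0,0])

```text
clock: 18.95
position: [487.7, -401.6, 223.2]
ee_rot: [0.916, -0.401, -0.009, -0.011]
contact_force: [-3.5, 3.6, 1.8]
gripper_width: 20.4
```

```bash
python3 st.py -69 -64 68
```

```text
grasp [ 486.6 -397.2   68.3] tcp [ 487.7 -401.6  223.2] yaw -47.26 W 20.4 F [-3.5  3.6  1.8] t 18.95
dp cm [ 0.08 -0.11 -0.03] dyaw 0.02
grasp in dryer [-70.4 -63.9]
```

>>> apply_moves([
  [0.1,-0.11,0],
  [0.17,-0.18,0],
  [0.24,-0.26,0],
  [0.3,-0.33,0],
  [0.3,-0.33,0],
  [0.3,-0.33,0],
], fingers=[1,1,1,1,1,1], yaw=[0,0,0,0,0,0])

```text
clock: 19.55
position: [489.9, -404.0, 223.0]
ee_rot: [0.916, -0.401, -0.011, -0.012]
contact_force: [-3.5, 5.1, 2.4]
gripper_width: 20.3
```

```bash
python3 st.py -69 -64 68; python3 - <<'E'
from hp import *
im,K,cw=cam("wrist"); save("w10",im,K,cw)
q=np.load("q.npy")
for p in ([-27,-64,55],[-50,-64,55],[-39,0,55],[-50,0,55]): print(p,proj(K,cw,D(q,p)).round(0))
E
```

```text
grasp [ 488.4 -399.3   68. ] tcp [ 489.9 -404.   223. ] yaw -47.27 W 20.3 F [-3.5  5.1  2.4] t 19.55
dp cm [-0.09  0.1  -0.  ] dyaw 0.04
grasp in dryer [-67.7 -64. ]
[-27, -64, 55] [323. 216.]
[-50, -64, 55] [323. 277.]
[-39, 0, 55] [143. 248.]
[-50, 0, 55] [148. 276.]
```

View pics/w10.png

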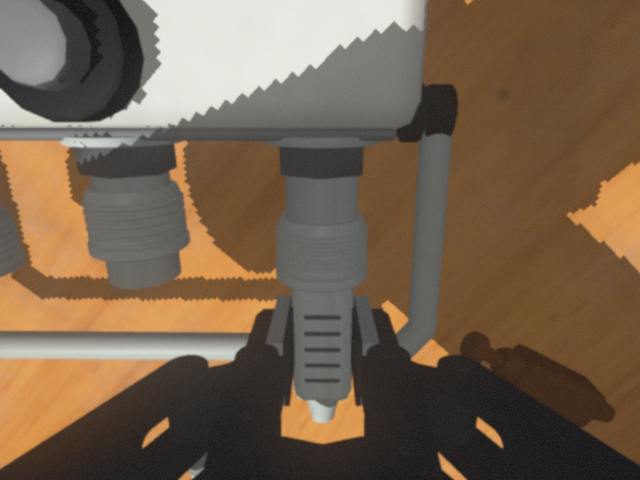

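Picture w10: sleeve 3 has sprung forward over the plug (rows 215–285). Sleeve 2 is still latched back with its collar showing. I release and go to HP A.

>>> apply_moves([
  [0,0,0],
  [0,0,0],
  [0,0,0],
  [0,0,2],
  [0,0,5],
  [0,0,8],
  [-1.5,3.5,8],
  [-3,7,8],
  [-5,11,8],
  [-6.9,15.5,8],
], fingers=[0.6,0.6,0.6,0.6,0.6,0.6,0.6,0.6,0.6,0.6], yaw=[0,0,0,0,0,0,4,8,12,17])

```text
clock: 20.6
position: [420.5, -248.3, 303.2]
ee_rot: [0.965, -0.26, -0.011, -0.01]
contact_force: [2.0, 1.3, 0.7]
gripper_width: 34.1
```

```bash
python3 st.py -69 0 68; python3 - <<'E'
from hp import *
im,K,cw=cam("wrist"); save("w11",im,K,cw)
u=np.array([.868,-.497]); o=np.array([414.9,-241.5])
for d in (52,24,0,-24,-38): print(d,proj(K,cw,[*(o+d*u),11]).round(0))
E
```

```text
grasp [ 417.9 -244.4  148.2] tcp [ 420.5 -248.3  303.2] yaw -30.16 W 34.1 F [2.  1.3 0.7] t 20.6
dp cm [ 11.65 -11.05  -8.02] dyaw -17.08
grasp in dryer [-229.2  -10.5]
52 [323. 154.]
24 [324. 197.]
0 [324. 233.]
-24 [324. 266.]
-38 [324. 284.]
```

View pics/w11.png

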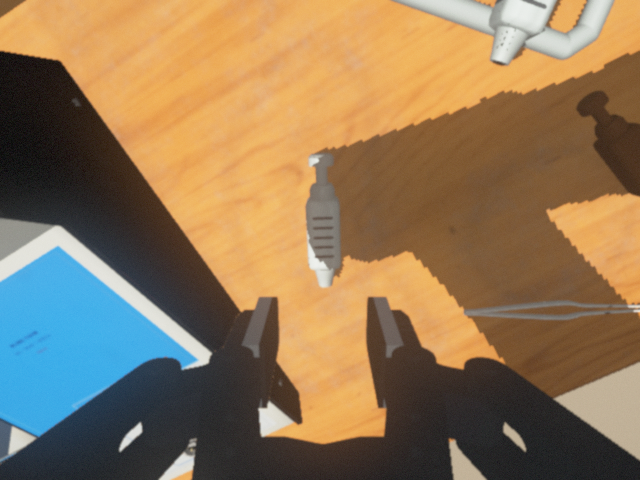

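HP A is undisturbed: tip at (321,155), spout at (324,285), as predicted.

```bash
python3 - <<'E'
from hp import *
hp("w11",(321,154.5),(324,285.5))
E
```

```text
origin [ 414.6 -240.6   11. ] L 90.6 yaw -28.9 dp cm [  0.65  -0.39 -12.54] dyaw 1.02
grip centre px [323. 239.] shoulder [322. 202.]
```

>>> apply_moves([
  [0.65,-0.4,-4],
  [0.65,-0.4,-8.5],
  [0.65,-0.4,-9.5],
  [0.65,-0.4,-9.5],
  [0.65,-0.4,-9.5],
], fingers=[0.6,0.6,0.6,0.6,0.6], yaw=[1,1,1,1,1])

```text
clock: 21.15
position: [423.4, -248.2, 208.6]
ee_rot: [0.968, -0.249, -0.013, -0.011]
contact_force: [0.1, 0.3, 1.0]
gripper_width: 33.8
```

```bash
python3 - <<'E'
from hp import *
s=read_state();Rm=R.from_quat(s["ee_rot"]).as_matrix(); g=s["position"]+155*Rm[:,2]
print(g.round(1),np.degrees(np.arctan2(Rm[1,0],Rm[0,0])).round(2),((np.array([419,-243,22.5])-g)/10).round(2))
E
```

```text
[ 420.3 -243.9   53.7] -28.87 [-0.13  0.09 -3.12]
```

>>> apply_moves([
  [-0.1,0.1,-1.5],
  [-0.1,0.1,-3.1],
  [-0.1,0.1,-3.1],
  [-0.1,0.1,-3.1],
  [-0.1,0.1,-3.1],
  [-0.1,0.1,-3.1],
  [-0.1,0.1,-3.1],
  [-0.1,0.1,-3.1],
], fingers=[0.6,0.6,0.6,1,1,1,1,1], yaw=[0,0,0,0,0,0,0,0])

```text
clock: 21.95
position: [423.3, -247.5, 179.3]
ee_rot: [0.968, -0.249, -0.012, -0.011]
contact_force: [-0.1, -0.1, 6.8]
gripper_width: 20.5
```

```bash
python3 st.py -115 0 87
```

```text
grasp [ 420.6 -243.3   24.4] tcp [ 423.3 -247.5  179.3] yaw -28.83 W 20.5 F [-0.1 -0.1  6.8] t 21.95
dp cm [ 8.26 -7.78  6.26] dyaw -18.41
grasp in dryer [-228.2   -7.8]
```

>>> apply_moves([
  [0,0,2],
  [0,0,5],
  [1,-1,6.5],
  [2.5,-2.3,6.5],
  [4,-3.8,6.5],
  [5.5,-5.2,6.5],
  [7,-6.6,6.5],
  [8.3,-7.8,6.5],
  [8.3,-7.8,6.5],
  [8.3,-7.8,6.5],
], fingers=[1,1,1,1,1,1,1,1,1,1], yaw=[0,-2,-5,-8,-11,-14,-17,-18.4,-18.4,-18.4])

```text
clock: 22.95
position: [505.8, -325.4, 244.2]
ee_rot: [0.916, -0.401, -0.01, -0.013]
contact_force: [-0.3, -0.6, -0.8]
gripper_width: 20.5
```

```bash
python3 st.py -115 0 68.2; python3 - <<'E'
from hp import *
im,K,cw=cam("wrist"); save("w12",im,K,cw); b=load("w9")[0]
# compare plug appearance with the first handpiece (w8/w9, same tool-fixed view)
for n in ("w8","w9"):
    b=load(n)[0]; t=b[190:300,290:356]; r=cv2.matchTemplate(im[160:340,260:390],t,cv2.TM_CCOEFF_NORMED); print(n,cv2.minMaxLoc(r)[1:4:2],"same place = (30,30)")
E
```

```text
grasp [ 504.5 -320.5   89.3] tcp [ 505.8 -325.4  244.2] yaw -47.25 W 20.5 F [-0.3 -0.6 -0.8] t 22.95
dp cm [-0.13 -0.07 -2.11] dyaw 0.01
grasp in dryer [-114.6    1.4]
w8 (0.6306779384613037, (30, 30)) same place = (30,30)
w9 (0.6222317814826965, (28, 27)) same place = (30,30)
```

>>> apply_moves([
  [-0.1,-0.1,-1],
  [-0.1,-0.1,-2.08],
  [-0.1,-0.1,-2.08],
  [-0.1,-0.1,-2.08],
  [-0.1,-0.1,-2.08],
], fingers=[1,1,1,1,1], yaw=[0,0,0,0,0])

```text
clock: 23.5
position: [504.7, -326.1, 223.5]
ee_rot: [0.916, -0.401, -0.01, -0.013]
contact_force: [-0.1, 0.7, 0.3]
gripper_width: 20.7
```

```bash
python3 st.py -115 0 68.2; python3 - <<'E'
from hp import *
im,K,cw=cam("wrist"); save("w13",im,K,cw)
def g(a): a=cv2.GaussianBlur(cv2.cvtColor(a,6),(0,0),1.5).astype(np.float32); return cv2.magnitude(cv2.Sobel(a,5,1,0),cv2.Sobel(a,5,0,1))**.5
t=g(load("w9")[0])[190:345,285:360]; r=cv2.matchTemplate(g(im)[150:385,245:400],t,5); print(cv2.minMaxLoc(r)[1:4:2],"same place = (40,40)")
q=np.load("q.npy"); print(proj(K,cw,D(q,[-50,0,55])))
row=cv2.cvtColor(im,6)
for v in (205,212): print(v,row[v,285:362:2].tolist())
E
```

```text
grasp [ 503.4 -321.2   68.6] tcp [ 504.7 -326.1  223.5] yaw -47.22 W 20.7 F [-0.1  0.7  0.3] t 23.5
dp cm [-0.02  0.01 -0.04] dyaw -0.02
grasp in dryer [-1.148e+02  1.000e-01]
(0.874540388584137, (40, 39)) same place = (40,40)
[322.94391094 144.26689171]
205 [99, 101, 98, 102, 102, 98, 100, 101, 102, 105, 109, 111, 110, 110, 109, 111, 110, 111, 110, 111, 113, 112, 112, 112, 112, 110, 110, 108, 103, 101, 99, 99, 100, 96, 95, 93, 93, 95, 97]
212 [100, 100, 101, 101, 99, 97, 100, 98, 104, 105, 108, 112, 109, 110, 110, 112, 113, 116, 114, 112, 116, 115, 115, 113, 114, 111, 110, 109, 104, 101, 95, 94, 96, 96, 94, 96, 98, 96, 98]
```

The plug sits in the same place in the view as the first one. I push it in.

>>> apply_moves([
  [0.3,-0.33,0],
  [0.68,-0.73,0],
  [1.02,-1.1,0],
  [1.2,-1.28,0],
  [1.36,-1.47,0],
  [1.5,-1.62,0],
  [1.63,-1.76,0],
  [1.77,-1.91,0],
  [1.9,-2.05,0],
  [1.9,-2.05,0],
], fingers=[1,1,1,1,1,1,1,1,1,1], yaw=[0,0,0,0,0,0,0,0,0,0])

```text
clock: 24.55
position: [523.9, -346.8, 223.7]
ee_rot: [0.916, -0.401, -0.01, -0.013]
contact_force: [-0.4, 0.5, -1.0]
gripper_width: 20.0
```

```bash
python3 st.py -69 0 68.2
```

```text
grasp [ 522.7 -341.9   68.8] tcp [ 523.9 -346.8  223.7] yaw -47.22 W 20.0 F [-0.4  0.5 -1. ] t 24.55
dp cm [ 1.18 -1.3  -0.06] dyaw -0.02
grasp in dryer [-86.5   0.2]
```

>>> apply_moves([
  [0.2,-0.22,0],
  [0.4,-0.43,0],
  [0.6,-0.65,0],
  [0.75,-0.81,0],
  [0.9,-0.97,0],
  [1.02,-1.1,0],
  [1.15,-1.25,0],
  [1.28,-1.38,0],
  [1.4,-1.51,0],
  [1.4,-1.51,0],
], fingers=[1,1,1,1,1,1,1,1,1,1], yaw=[0,0,0,0,0,0,0,0,0,0])

```text
clock: 25.55
position: [537.1, -361.1, 223.3]
ee_rot: [0.916, -0.401, -0.012, -0.013]
contact_force: [-2.8, 4.8, 2.1]
gripper_width: 20.3
```

```bash
python3 st.py -69 0 68.2; python3 - <<'E'
from hp import *
im,K,cw=cam("wrist"); save("w14",im,K,cw)
def g(a): a=cv2.GaussianBlur(cv2.cvtColor(a,6),(0,0),1.5).astype(np.float32); return cv2.magnitude(cv2.Sobel(a,5,1,0),cv2.Sobel(a,5,0,1))**.5
t=g(load("w10")[0])[200:345,270:375]; r=cv2.matchTemplate(g(im)[160:385,230:415],t,5); print(cv2.minMaxLoc(r)[1:4:2],"same place = (40,40)")
E
```

```text
grasp [ 535.4 -355.9   68.4] tcp [ 537.1 -361.1  223.3] yaw -47.24 W 20.3 F [-2.8  4.8  2.1] t 25.55
dp cm [-0.09  0.09 -0.02] dyaw 0.01
grasp in dryer [-67.7   0. ]
(0.8936458230018616, (40, 39)) same place = (40,40)
```

>>> apply_moves([
  [0,0,0],
  [0,0,0],
  [0,0,0],
  [0,0,2],
  [0,0,5],
  [0,0,9],
  [0,0,9],
], fingers=[0.6,0.6,0.6,0.6,0.6,0.6,0.6], yaw=[0,0,0,0,0,0,0])

```text
clock: 26.3
position: [538.7, -362.2, 320.4]
ee_rot: [0.916, -0.4, -0.005, -0.012]
contact_force: [0.7, 0.0, 0.1]
gripper_width: 33.6
```

```bash
python3 st.py 22 0 120; python3 - <<'E'
from hp import *
im,K,cw=cam("wrist"); save("w15",im,K,cw); q=np.load("q.npy")
for y in (64,0,-64): print(y,[proj(K,cw,D(q,[x,y,55])).round(0).tolist() for x in (-17,-27,-39,-50,-98,-112)])
print(proj(K,cw,D(q,[22,0,94])),proj(K,cw,D(q,bar(1.684,0))))
E
```

```text
grasp [ 538.8 -358.   165.4] tcp [ 538.7 -362.2  320.4] yaw -47.16 W 33.6 F [0.7 0.  0.1] t 26.3
dp cm [ 5.74 -6.37 -4.54] dyaw -0.08
grasp in dryer [-63.8   1.1]
64 [[216.0, 162.0], [217.0, 180.0], [219.0, 200.0], [220.0, 218.0], [226.0, 291.0], [228.0, 311.0]]
0 [[328.0, 163.0], [328.0, 180.0], [327.0, 201.0], [327.0, 219.0], [327.0, 292.0], [327.0, 312.0]]
-64 [[440.0, 163.0], [439.0, 181.0], [437.0, 201.0], [435.0, 219.0], [428.0, 293.0], [427.0, 313.0]]
[327.63663659  85.95534287] [327.16699608 272.19718839]
```

View pics/w15.png

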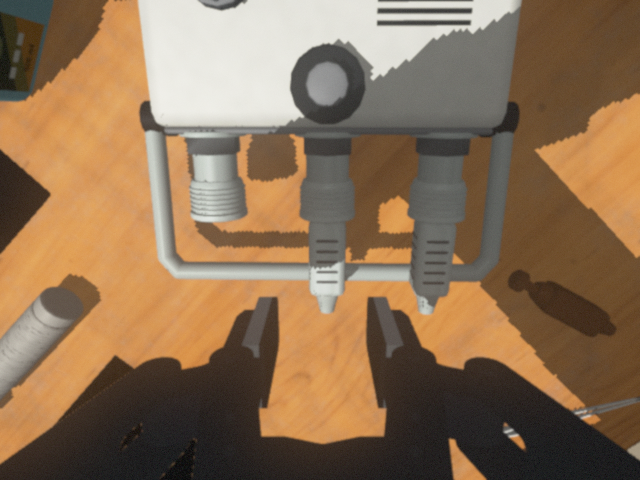

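All three sleeves are forward at rows 180–220. Both spout ends are where the model puts a fully home plug (row ≈312), and the handle is down. Now the start button.

>>> apply_moves([
  [1.5,-1.6,0],
  [3,-3.3,0],
  [4.5,-5,-1],
  [5.8,-6.4,-2.5],
  [5.8,-6.4,-3.8],
  [5.8,-6.4,-3.8],
], fingers=[1,1,1,1,1,1], yaw=[0,0,0,0,0,0])

```text
clock: 26.95
position: [595.0, -425.2, 274.8]
ee_rot: [0.916, -0.401, -0.011, -0.014]
contact_force: [0.7, -0.1, 0.2]
gripper_width: -0.1
```

```bash
python3 st.py 22 0 107
```

```text
grasp [ 593.4 -419.9  119.9] tcp [ 595.  -425.2  274.8] yaw -47.28 W -0.1 F [ 0.7 -0.1  0.2] t 26.95
dp cm [ 0.28 -0.18 -1.29] dyaw 0.04
grasp in dryer [18.8 -0.9]
```

>>> apply_moves([
  [0.3,-0.25,0],
  [0.3,-0.25,-0.4],
  [0.3,-0.25,-0.7],
  [0.3,-0.25,-1.0],
  [0.3,-0.25,-1.0],
  [0.3,-0.25,-1.0],
], fingers=[1,1,1,1,1,1], yaw=[0,0,0,0,0,0])

```text
clock: 27.55
position: [598.0, -427.5, 265.7]
ee_rot: [0.916, -0.401, -0.011, -0.014]
contact_force: [-1.3, 2.3, 3.4]
gripper_width: 0.1
```

>>> apply_moves([
  [0,0,-0.2],
  [0,0,-0.4],
  [0,0,-0.55],
  [0,0,-0.65],
  [0,0,-0.65],
  [0,0,-0.65],
], fingers=[1,1,1,1,1,1], yaw=[0,0,0,0,0,0])

```text
clock: 28.15
position: [597.9, -427.3, 262.9]
ee_rot: [0.916, -0.4, -0.01, -0.013]
contact_force: [-4.0, 4.3, 14.0]
gripper_width: -0.1
```

>>> apply_moves([
  [0,0,-0.4],
  [0,0,-0.8],
  [0,0,-0.8],
  [0,0,-0.8],
], fingers=[1,1,1,1], yaw=[0,0,0,0])

```text
clock: 28.55
position: [597.7, -426.9, 262.6]
ee_rot: [0.917, -0.399, -0.009, -0.012]
contact_force: [-8.4, 8.9, 25.5]
gripper_width: 0.1
```

>>> apply_moves([
  [0,0,0.3],
  [0,0,0.3],
  [0,0,0.3],
], fingers=[1,1,1], yaw=[0,0,0])

```text
clock: 28.85
position: [598.3, -427.3, 265.6]
ee_rot: [0.917, -0.399, -0.008, -0.012]
contact_force: [2.6, -0.9, 3.2]
gripper_width: -0.1
```

>>> apply_moves([
  [0,0,0.15],
  [0,0,0.15],
  [0,0,0.15],
], fingers=[1,1,1], yaw=[0,0,0])

```text
clock: 29.15
position: [598.4, -427.3, 266.4]
ee_rot: [0.917, -0.399, -0.008, -0.012]
contact_force: [1.1, 0.0, 3.1]
gripper_width: 0.0
```

>>> apply_moves([
  [0,0,0.15],
  [0,0,0.15],
  [0,0,0.15],
], fingers=[1,1,1], yaw=[0,0,0])

```text
clock: 29.45
position: [598.4, -427.3, 267.6]
ee_rot: [0.917, -0.399, -0.008, -0.012]
contact_force: [1.8, -0.3, 2.0]
gripper_width: -0.3
```

>>> apply_moves([
  [0,0,0.15],
  [0,0,0.15],
  [0,0,0.15],
], fingers=[1,1,1], yaw=[0,0,0])

```text
clock: 29.75
position: [598.0, -427.2, 268.4]
ee_rot: [0.917, -0.4, -0.009, -0.012]
contact_force: [-1.0, 0.2, 0.5]
gripper_width: 0.1
```

>>> apply_moves([
  [0,0,2],
  [0,0,5.2],
  [-1.5,1.6,5.2],
  [-3,3.3,5.2],
  [-5.9,6.5,5.2],
  [-5.9,6.5,5.2],
  [-5.9,6.5,5.2],
  [-5.9,6.5,5.2],
], fingers=[1,1,1,0.6,0.6,0.6,0.6,0.6], yaw=[0,0,0,0,0,0,0,0])

```text
clock: 30.55
position: [539.6, -362.6, 320.8]
ee_rot: [0.917, -0.4, -0.008, -0.012]
contact_force: [-0.0, -0.6, 0.9]
gripper_width: 34.2
```

```bash
python3 st.py -64 0 165; python3 - <<'E'
from hp import *
im,K,cw=cam("wrist"); save("w16",im,K,cw); b,K0,c0=load("w15")
def g(a): a=cv2.GaussianBlur(cv2.cvtColor(a,6),(0,0),1.2).astype(np.float32); return cv2.magnitude(cv2.Sobel(a,5,1,0),cv2.Sobel(a,5,0,1))**.5
q=np.load("q.npy")
for n,p in [("s1",[-38,64,55]),("s2",[-38,0,55]),("s3",[-38,-64,55]),("hp2",[-85,0,66]),("hp3",[-85,-64,66]),("button",[22,0,94]),("handle corner",[-88,100,36])]:
    u0=proj(K0,c0,D(q,p)).round().astype(int);u1=proj(K,cw,D(q,p)).round().astype(int)
    t=g(b)[u0[1]-22:u0[1]+22,u0[0]-30:u0[0]+30]; r=cv2.matchTemplate(g(im)[u1[1]-34:u1[1]+34,u1[0]-42:u1[0]+42],t,5); m=cv2.minMaxLoc(r); print(n,round(m[1],3),np.array(m[3])-12)
E
```

```text
grasp [ 538.7 -358.1  165.9] tcp [ 539.6 -362.6  320.8] yaw -47.09 W 34.2 F [-0.  -0.6  0.9] t 30.55
dp cm [-0.09 -0.05 -0.09] dyaw -0.15
grasp in dryer [-63.8   1. ]
s1 0.931 [0 0]
s2 0.958 [-1  0]
s3 0.87 [1 0]
hp2 0.895 [ 0 -1]
hp3 0.949 [0 0]
button 0.899 [ 0 -1]
handle corner 0.964 [0 0]
```

```bash
python3 -c "
from bench import *
print(job_done())"
```

```text
the job is handed in; nothing more can be done
None
```

The job is handed in, at about 31 s on the robot clock; there is no verdict to report, and every check I made passed.

- **Handle:** I swung the carry handle down into its end stop. The bar showed within a pixel of where it should be at 1.684 rad.
- **Couplers:** I pulled back the sleeves of the middle and right couplers, then pushed a handpiece home in each. The left coupler stayed a spare with its sleeve forward. I saw two metal handpieces and took the third as absent; I did not search behind the tall objects.
- **Before pressing start:** In the last picture I viewed, all three sleeves were forward. Both spout ends were within about a pixel of the predicted fully home position.
- **Start button:** I pressed it until it bottomed out, about 5.2 mm of travel with 25 N at the stop. It was free again after I lifted off.
- **After pressing:** I had used up the picture views, so I compared the last camera image with the earlier one in code only. Sleeves, handpieces, button and handle corner matched to within a pixel. The arm was about 15 cm above the table with no contact force.

The first dryer position, from the scene camera, was about 4–5 mm off the wrist camera's. I used the wrist camera's, and it held up in every later view and fit. The otoscope, forceps and brown look-alike were not touched.

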